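# Sort part-cured bushings by squeeze and send the soft ones back to cure

### The job

Three printed bellows bushings stand on the upturned build plate, and any of them may not have cured through: squeeze each one gently from end plate to end plate between the fingers to feel whether it is soft or firm. Set the soft ones down on the turntable inside the curing box and the firm ones down in the ceramic dish, then swing the box's mirror flap gently shut. Do not crush or drop a bushing, and leave everything else on the bench where it is.

Things in the scene. Friction and masses are not known exactly. Their poses are not given: they have to be found in the camera images.
- bush_a_center (a point): One of three look-alike printed resin bushings, about 35 g: two upright end plates, 30 mm wide, 40 mm high, 6 mm thick, joined by a ribbed bellows; 46 mm long over the plates. Point: its centre, 20 mm above its underside; x across the plates, y from plate to plate, z up. Which are soft differs from run to run: none to all three.
- bush_b_center (a point): Second bushing; size, point and axes as bush_a_center. How any bushing gives: only when the end plates are squeezed towards each other (along y). A cured one gives about 1 mm at 20 N, never over 2 mm; a soft one about 5.5 mm at 20 N, bottoming at 7 mm, and springs back. Grip with 20 to 30 N.
- bush_c_center (a point): Third bushing; all as bush_a_center and bush_b_center. Nothing seen tells a soft one from a firm one, only the squeeze: the state of cure (named bush_a_cure and so on in the rules: below 0 firm, above 0 soft) is inside the bellows and is not given.
- build_plate: Aluminium build plate lying print face up, 140 mm (x) by 220 mm (y), the face 40 mm above the bench; the bushings stand on it. Fixed. Origin on the bench under its centre.
- curing_box: Dark open-topped curing box, 180 x 180 mm outside, rim 130 mm above the bench, walls 6 mm thick, fixed. Origin on the bench under its centre; its control panel is on the -x side, the flap's hinge along the rim of its +y side.
- turntable (a point): Centre of the top face of the round clear turntable inside the curing box: 140 mm across, 60 mm above the bench and 70 mm below the rim; room for three bushings side by side. Axes as the box.
- flap (a joint): Angle (rad) of the mirror-finish aluminium flap on the curing box: 0 shut flat on the rim, growing as it opens up and over towards the box's +y side, 1.57 upright, 1.95 at most. Starts open. Its hinge has friction (0.3 N m): it stays where it is left; 2 to 4 N on its outer face near the free edge push it shut.
- flap_hinge (a point): Middle of the flap's hinge line, which runs along the box's x at its +y rim, 90 mm from the box's centre and 130 mm above the bench. Axes as the box.
- flap_edge (a point): Middle of the flap's free edge on its outer face, 182 mm from the hinge line; the flap is 178 mm wide (along the hinge), 3 mm thick, with a 16 mm lip turned down (inwards) at the free edge. It moves with the flap: its y points from the free edge to the hinge, its z out of the outer face.
- dish_floor (a point): Centre of the flat inner floor of the round white ceramic dish, 6 mm above the bench; floor about 158 mm across, rim 200 mm across and 24 mm above the bench; loose, 0.55 kg; room for three bushings side by side.
- tweezers: Stainless tweezers lying flat, about 145 mm long and 8 mm high, in front of the build plate; leave alone.
- scraper: Flat scraper, 190 mm long, lying in front; leave alone.
- wash_bottle: Upright closed white bottle, 60 mm across, 165 mm high; origin under its centre; leave alone.
- sanding_block: Cork sanding block, 34 x 68 x 26 mm, lying in front; leave alone.
- cutters: Small side cutters with black grips, about 130 mm long, 16 mm high, lying near the dish; leave alone.
- jar: Small closed jar, 56 mm across, 60 mm high, behind the curing box; leave alone.
There are look-alikes about, which are no part of the job. What is shaped like the part that bears bush_a_center but pink or red is not meant.

How it is judged (in metres and radians):
On the way, in this order (a step that is already met when the one before it is completed fails the run):
1. a bushing is squeezed between the fingers ((contact force between the fingers and bush_a above 8 N or contact force between the fingers and bush_b above 8 N or contact force between the fingers and bush_c above 8 N)), for 0.2 s.
2. the soft bushings rest on the turntable and the firm ones in the dish, let go, with the flap still open (((value of joint bush_a_cure above -0.002 m and horizontal distance between bush_a_center and turntable below 0.065 m and z of bush_a_center in the frame of turntable between 0.01 and 0.027 m and contact force between the fingers and bush_a below 0.3 N) or (value of joint bush_a_cure below 0.0003 m and horizontal distance between bush_a_center and dish_floor below 0.07 m and z of bush_a_center in the frame of dish_floor between 0.01 and 0.027 m and contact force between the fingers and bush_a below 0.3 N)) and ((value of joint bush_b_cure above -0.002 m and horizontal distance between bush_b_center and turntable below 0.065 m and z of bush_b_center in the frame of turntable between 0.01 and 0.027 m and contact force between the fingers and bush_b below 0.3 N) or (value of joint bush_b_cure below 0.0003 m and horizontal distance between bush_b_center and dish_floor below 0.07 m and z of bush_b_center in the frame of dish_floor between 0.01 and 0.027 m and contact force between the fingers and bush_b below 0.3 N)) and ((value of joint bush_c_cure above -0.002 m and horizontal distance between bush_c_center and turntable below 0.065 m and z of bush_c_center in the frame of turntable between 0.01 and 0.027 m and contact force between the fingers and bush_c below 0.3 N) or (value of joint bush_c_cure below 0.0003 m and horizontal distance between bush_c_center and dish_floor below 0.07 m and z of bush_c_center in the frame of dish_floor between 0.01 and 0.027 m and contact force between the fingers and bush_c below 0.3 N)) and value of joint flap above 1.2 rad), for 0.2 s.
3. the flap is shut (value of joint flap below 0.06 rad), for 0.2 s.
At the end, for the whole second after the job is handed in: All three sorted and at rest, let go: every soft bushing rests on the turntable (its centre within 65 mm of the turntable's centre), every firm one rests on the dish floor (centre within 70 mm of the dish's centre), the flap is shut to within 0.06 rad (((value of joint bush_a_cure above -0.002 m and horizontal distance between bush_a_center and turntable below 0.065 m and z of bush_a_center in the frame of turntable between 0.01 and 0.027 m and contact force between the fingers and bush_a below 0.3 N) or (value of joint bush_a_cure below 0.0003 m and horizontal distance between bush_a_center and dish_floor below 0.07 m and z of bush_a_center in the frame of dish_floor between 0.01 and 0.027 m and contact force between the fingers and bush_a below 0.3 N)) and ((value of joint bush_b_cure above -0.002 m and horizontal distance between bush_b_center and turntable below 0.065 m and z of bush_b_center in the frame of turntable between 0.01 and 0.027 m and contact force between the fingers and bush_b below 0.3 N) or (value of joint bush_b_cure below 0.0003 m and horizontal distance between bush_b_center and dish_floor below 0.07 m and z of bush_b_center in the frame of dish_floor between 0.01 and 0.027 m and contact force between the fingers and bush_b below 0.3 N)) and ((value of joint bush_c_cure above -0.002 m and horizontal distance between bush_c_center and turntable below 0.065 m and z of bush_c_center in the frame of turntable between 0.01 and 0.027 m and contact force between the fingers and bush_c below 0.3 N) or (value of joint bush_c_cure below 0.0003 m and horizontal distance between bush_c_center and dish_floor below 0.07 m and z of bush_c_center in the frame of dish_floor between 0.01 and 0.027 m and contact force between the fingers and bush_c below 0.3 N)) and value of joint flap below 0.06 rad and linear speed of each of bush_a, bush_b, bush_c below 0.02 m/s); the robot touches nothing.
It fails at once if a bushing is gripped too hard (contact forces of both fingers together above 100 N, about 50 N a finger) (contact force between the fingers and bush_a above 100 N or contact force between the fingers and bush_b above 100 N or contact force between the fingers and bush_c above 100 N).
It fails at once if a bushing is dropped or thrown (moves faster than 0.6 m/s out of the fingers' grip) ((linear speed of bush_a above 0.6 m/s and contact force between the fingers and bush_a below 0.2 N) or (linear speed of bush_b above 0.6 m/s and contact force between the fingers and bush_b below 0.2 N) or (linear speed of bush_c above 0.6 m/s and contact force between the fingers and bush_c below 0.2 N)).
It fails at once if the flap is slammed (meets the rim faster than 3 rad/s) (value of joint flap below 0.35 rad and velocity of joint flap below -3 rad/s).
It fails at once if a bystander is moved by more than 25 mm or the dish by more than 40 mm (distance of any of tweezers, scraper, wash_bottle, sanding_block, cutters, jar from where it was at the start of the episode above 0.025 m or distance of dish_floor from where it was at the start of the episode above 0.04 m).
It also fails if it takes over 72 s, if anything falls off the work surface, if the arm or the gripper's body presses on something with over 40 N, if the wrist force passes 120 N, or if a joint passes its speed limit or range.

### The arm

A 6-joint arm with a two-finger parallel gripper is mounted at the origin on the work surface. World frame = base frame: x ahead of the robot, y to its left, z up, the work surface at z = 0. Lengths are in m, angles in degrees, forces in N, time in s.
With the tool pointing down it reaches from about 0.4 to 0.825 m from the base axis. Payload 7 kg.
Tool frame: the origin (TCP) lies midway between the tips of the shut fingers; the grasp point (between the pads) lies 19 mm behind it; z points along the fingers, y is the line along which they close (so a half turn about z gives the same grasp; the last joint's range is limited). The gripper opens to 88 mm and grips with 3 to 60 N. Pads are 19 mm wide; open, the fingers measure 130 mm over their backs; the gripper's body (78 mm by 193 mm) begins 47 mm behind the grasp point.
Start: joints at [-60.155, 20.546, 0.682, 0, -70.136, -16.507], TCP at [0.156, -0.657, 0.227] pointing down, gripper open.
Joint ranges: [-176.03, 176.03], [-82.01, 121.73], [-58.28, 71.71], [-173.87, 95.51], [-174.79, -0.11], [-173.66, 173.66]. Speed limits (degrees/s): [136.94, 136.94, 172.46, 180, 180, 180].

### API

Orientations are given as [roll, pitch, yaw] about the fixed x, y, z axes, in that order (R = Rz(yaw) Ry(pitch) Rx(roll)).
In Python, from plant import r gives the robot as it stands.
- The arm moves only by the tool drive_tool, never from a script. Its argument "commands" is a list of rows, each an object of numbers: "hand": the closure, from 0 (fully open) to 1 (shut); "tx", "ty", "tz": the shift along the world's x, y, z scaled (see below); "turn": the turn about the world's z scaled (see below). A call has 1 to 10 rows; each row is the pose to reach, as a shift and turn from the pose commanded when the call began; what a row does not reach only later rows make up. The controller multiplies each number of a shift by 0.6 m and each number of a turn by 90 degrees. A row lasts 1/10 s, in which the tool goes at most 50 mm and 8.59 degrees, less where a joint would pass 70% of its speed; a pose out of reach is approached as far as the arm can. A call with a number of a shift or a turn outside -1 to 1 is refused whole. A call with a gripper value outside its range is refused whole. The fingers move at their own pace and stop on an object; "grip_force" is the grip in N (left out, the last holds). Time passes only in rows, so rows that repeat a pose let the fingers close. It gives the time, the measured TCP pose, the force, the opening and the grip force at its end, in the units of the state.
- r.get_state(): the state, without advancing time (a new reading comes with each control period).
- r.capture(name): name is "side" or "top" or "wrist"; returns a dict with "frame" (420x560x3 uint8, red, green, blue), "fx", "fy", "cx", "cy" (pixels), "D" ([k1, k2, p1, p2, k3] as OpenCV has them; the pictures are not rectified), "world_from_camera" (4x4, takes a point from camera to world coordinates); the wrist camera has in their place "T_tool_cam" (4x4, takes a point from camera to tool coordinates, whose origin is the TCP and whose axes are the flange's). Camera axes: x right, y down, z forward; pixel columns grow to the right and rows downward; lengths in m; the calibration is good to about 2 mm. A picture is of the moment at which its call begins: read the wrist's pose just before it. There is no depth.
- r.close_job(): hands the job in; it is judged then, once.
Trained networks look in the newest picture that a camera, given by its name, has taken for a name from the list of things; names that differ only in an ending like _2 or _b are one class to them, and where a whole thing is asked for, a point or a joint stands for the part that bears it (a point fixed in the world has none). Each returns a list of dicts, best first, with "score" (0 to 1); they miss things now and then, are a little off and sometimes report something else, mostly with a low value. They report only what shows in the picture. A call takes as long as a camera call. They do not tell look-alikes from the thing itself.
- r.trace(label, camera): "pixels" (420x560 bool, what is visible of it) and "extent" ([left, top, right, bottom] in pixels, round what is visible of it).
The state is a dict: "time_s": time; "joints": joint angles; "qd": joint speeds; "joint_torque": joint torques, N m; "tcp_pos": TCP position; "eef_rot": TCP orientation; "contact_force": force on the tool from outside, world axes, zero at the start; "moment": the same for the moment, N m; "gripper_width": finger opening in m; "gripper_force": force on a finger pad.
Only numpy, scipy, OpenCV 4.12 (cv2) and the standard library are available. Lean on these libraries where they do the work, as an engineer would, in place of code of your own. Each camera call takes 0.05 s, during which the arm holds its last target. There are 200 camera calls.

## Working session

There is one attempt and no reset: what is moved stays moved. The work goes in short steps, Python scripts to look and compute and a tool call to move; the robot and the scene stay as the last step left them, time stands still between calls to the robot, and variables do not carry over. Pictures are saved under pics/ and viewed, at most 10 in all, crops included, and the job is handed in when it is done.

Besides the shell and the picture viewer there is one more tool, called as a command line: name --argument value ..., lists and objects as JSON in quotes. drive_tool: Moves the arm, as the interface text tells. Its arguments: {"type":"object","properties":{"commands":{"type":"array"},"grip_force":{"type":"number"}},"required":["commands"]}

```bash
mkdir -p pics; cat > h.py <<'E'
import numpy as np,cv2
from plant import r
def cap(n):
    c=r.capture(n); K=np.array([[c['fx'],0,c['cx']],[0,c['fy'],c['cy']],[0,0,1.]]); return c,K
def ray(c,K,T,uv,z):
    p=cv2.undistortPoints(np.array([[uv]],float),K,np.array(c['D'],float))[0,0]
    d=T[:3,:3]@[p[0],p[1],1]; o=T[:3,3]; return o+d*(z-o[2])/d[2]
def proj(c,K,T,P):
    Ti=np.linalg.inv(T); return cv2.projectPoints(np.array(P,float).reshape(-1,3),cv2.Rodrigues(Ti[:3,:3])[0],Ti[:3,3],K,np.array(c['D'],float))[0][:,0]
E
cat > a.py <<'E'
from h import *
for n in ['top','side']:
    c,K=cap(n);T=np.array(c['world_from_camera']);cv2.imwrite(f'pics/{n}.png',c['frame'][:,:,::-1])
    print(n,T[:3,3].round(3),T[:3,2].round(3))
    for l,z in [('bush_a_center',.08),('build_plate',.04),('curing_box',.13),('turntable',.06),('dish_floor',.02),('flap',.2),('flap_edge',.2),('wash_bottle',.1),('jar',.06),('cutters',.01),('tweezers',0.),('scraper',0),('sanding_block',.02)]:
        for d in r.trace(l,n)[:5]:
            m=d['pixels'];ys,xs=np.nonzero(m)
            if len(xs)==0: continue
            rc=cv2.minAreaRect(np.c_[xs,ys].astype(np.float32)); b=cv2.boxPoints(rc)
            print(l,round(d['score'],2),np.round(d['extent']),'c',ray(c,K,T,rc[0],z).round(3)[:2],'box',[ray(c,K,T,q,z)[:2].round(3).tolist() for q in b], c['frame'][m].mean(0).round())
print(r.get_state())
E
python3 a.py
```

```text
top [ 0.381 -0.027  1.276] [ 0.115 -0.    -0.993]
bush_a_center 0.7 [358. 293. 377. 305.] c [ 0.29  -0.256] box [[0.3, -0.23], [0.306, -0.278], [0.28, -0.282], [0.273, -0.234]] [129.  25.  23.]
bush_a_center 0.63 [315. 207. 330. 217.] c [ 0.511 -0.137] box [[0.504, -0.112], [0.531, -0.119], [0.518, -0.163], [0.492, -0.155]] [117. 112.  99.]
bush_a_center 0.51 [282. 143. 300. 162.] c [ 0.67  -0.057] box [[0.676, -0.033], [0.695, -0.049], [0.665, -0.082], [0.646, -0.066]] [159.  86. 103.]
bush_a_center 0.48 [337. 113. 365. 147.] c [ 0.73  -0.219] box [[0.698, -0.174], [0.786, -0.209], [0.763, -0.265], [0.676, -0.23]] [126. 122. 113.]
build_plate 0.68 [248. 175. 335. 231.] c [ 0.531 -0.063] box [[0.593, 0.052], [0.61, -0.169], [0.47, -0.177], [0.454, 0.041]] [227. 229. 229.]
build_plate 0.4 [261. 257. 289. 274.] c [ 0.378 -0.022] box [[0.364, 0.015], [0.402, 0.01], [0.391, -0.059], [0.354, -0.053]] [198. 152.  98.]
curing_box 0.95 [ 98. 170. 222. 260.] c [0.495 0.26 ] box [[0.399, 0.419], [0.606, 0.418], [0.59, 0.104], [0.388, 0.111]] [111. 111. 110.]
turntable 0.8 [104. 172. 225. 257.]
[... 3828 characters left out ...]
57. 109.]
{'time_s': 1.4, 'joints': array([-6.01560032e+01,  2.05472577e+01,  6.80267186e-01,  7.19695289e-04,
       -7.01367755e+01, -1.65059587e+01]), 'qd': array([ 0.08583028, -0.00350135,  0.00853165,  0.1165003 ,  0.14105559,
       -0.08590944]), 'joint_torque': array([-3.69064392e-04, -5.82382786e+01,  2.93316579e+01,  7.00322002e+00,
        1.24633801e-02, -2.40025599e-05]), 'tcp_pos': array([ 0.15567175, -0.65676288,  0.2265405 ]), 'eef_rot': array([ 1.79996582e+02, -1.71893294e-03, -1.66661717e+02]), 'contact_force': array([-0.3330597 , -0.13113547, -0.36805169]), 'moment': array([-0.00227127,  0.01321165, -0.00131675]), 'gripper_force': 0.0, 'gripper_width': 0.08756733864561794}
```

```bash
python3 - <<'E'
import cv2
t=cv2.imread('pics/top.png')[90:280,90:430]
cv2.imwrite('pics/topz.png',cv2.resize(t,None,fx=2.3,fy=2.3,interpolation=cv2.INTER_CUBIC))
E
```

```text
(no output)
```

View pics/topz.png

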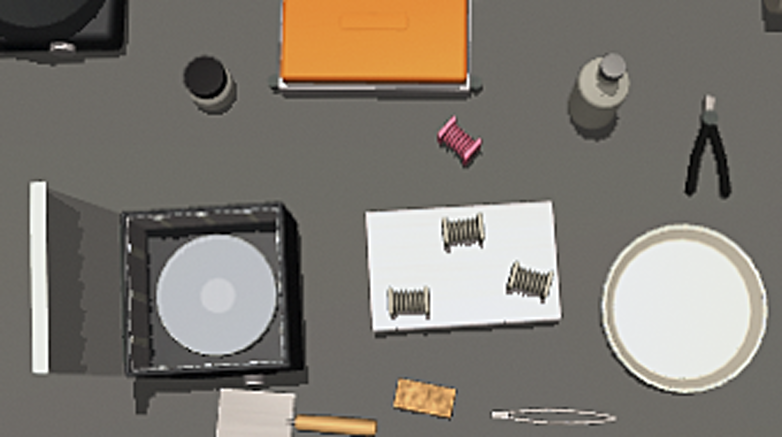

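View pics/side.png

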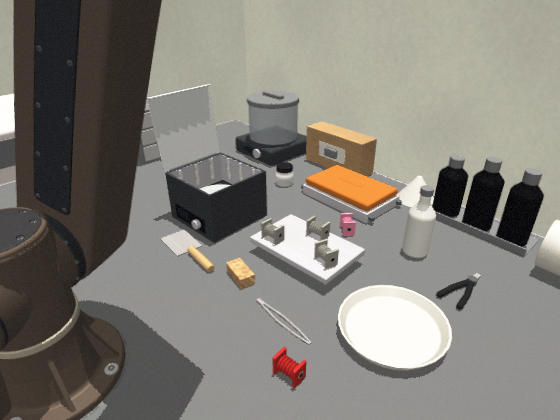

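Three grey bushings stand on the white plate, at top pixels (291,190), (320,212) and (268,221). A pink look-alike at top (290,151) and a red one at side (289,367) are not meant. The flap stands open on the box's +y side. I'll move over the plate so the wrist camera can confirm the bushings close up.

```bash
cat > b.py <<'E'
from h import *
c,K=cap('top');T=np.array(c['world_from_camera']);f=c['frame'].astype(int)
pc=np.array([ray(c,K,T,q,.06) for q in [(291,190),(320,212),(268,221)]]);print(pc.round(3))
g=(f.min(2)>150).astype(np.uint8)
n,l,s,ce=cv2.connectedComponentsWithStats(g)
for i in range(1,n):
    if s[i,4]>300: print(s[i],ce[i].round(1),ray(c,K,T,ce[i],.06).round(3))
for q in [(143,182.6),(143,183)]: pass
for nm,q,z in [('tt',(184.3,218.7),.06),('rim1',(143,182.5),.13),('rim2',(212.5,178.5),.13),('rim3',(214,250),.13),('rim4',(145,253),.13),('fe1',(107,169),.3),('fe2',(107,252),.3),('dish',(386,224),.024)]:
    print(nm,ray(c,K,T,q,z).round(3))
E
python3 b.py
```

```text
[[ 0.569 -0.063  0.06 ]
 [ 0.511 -0.139  0.06 ]
 [ 0.486 -0.003  0.06 ]]
[   0    0  220   54 7150] [96.6 18.2] [1.073 0.506 0.06 ]
[ 220    0  117   43 4395] [279.9  19.6] [ 1.057 -0.029  0.06 ]
[  337     0   223   247 10422] [465.1  29.4] [ 1.049 -0.568  0.06 ]
[281  44  36  35 980] [298.4  60.8] [ 0.931 -0.081  0.06 ]
[ 430   57   78   36 2326] [468.9  74.1] [ 0.909 -0.567  0.06 ]
[103 169   8  84 579] [106.5 210.1] [0.51 0.43 0.06]
[ 504  168   44   73 2366] [524.8 205.1] [ 0.536 -0.71   0.06 ]
[ 249  177   85   57 3669] [290.4 204.7] [ 0.53  -0.061  0.06 ]
[ 352  187   72   74 3797] [388.2 223.8] [ 0.482 -0.32   0.06 ]
[ 158  192   52   52 2136] [183.7 217.7] [0.492 0.219 0.06 ]
[184 259  35  26 770] [200.5 271.5] [0.352 0.171 0.06 ]
[  0 276  36  19 602] [ 17.6 284.9] [0.302 0.68  0.06 ]
tt [0.49  0.217 0.06 ]
rim1 [0.574 0.312 0.13 ]
rim2 [0.585 0.135 0.13 ]
rim3 [0.407 0.127 0.13 ]
rim4 [0.397 0.299 0.13 ]
fe1 [0.574 0.344 0.3  ]
fe2 [0.395 0.334 0.3  ]
dish [ 0.484 -0.322  0.024]
```

drive_tool --commands '[{"tx":0.55,"ty":0.7,"tz":0.17,"turn":-0.15,"hand":0},{"tx":0.55,"ty":0.7,"tz":0.17,"turn":-0.15},{"tx":0.55,"ty":0.7,"tz":0.17,"turn":-0.15},{"tx":0.55,"ty":0.7,"tz":0.17,"turn":-0.15},{"tx":0.55,"ty":0.7,"tz":0.17,"turn":-0.15},{"tx":0.55,"ty":0.7,"tz":0.17,"turn":-0.15},{"tx":0.55,"ty":0.98,"tz":0.17,"turn":-0.15},{"tx":0.55,"ty":0.98,"tz":0.17,"turn":-0.15},{"tx":0.55,"ty":0.98,"tz":0.17,"turn":-0.15},{"tx":0.55,"ty":0.98,"tz":0.17,"turn":-0.15}]' --grip_force 25

```text
invalid input
```

drive_tool --commands '[{"tx":0.55,"ty":0.7,"tz":0.17,"turn":-0.15,"hand":0},{"tx":0.55,"ty":0.7,"tz":0.17,"turn":-0.15,"hand":0},{"tx":0.55,"ty":0.7,"tz":0.17,"turn":-0.15,"hand":0},{"tx":0.55,"ty":0.7,"tz":0.17,"turn":-0.15,"hand":0},{"tx":0.55,"ty":0.7,"tz":0.17,"turn":-0.15,"hand":0},{"tx":0.55,"ty":0.7,"tz":0.17,"turn":-0.15,"hand":0},{"tx":0.55,"ty":0.98,"tz":0.17,"turn":-0.15,"hand":0},{"tx":0.55,"ty":0.98,"tz":0.17,"turn":-0.15,"hand":0},{"tx":0.55,"ty":0.98,"tz":0.17,"turn":-0.15,"hand":0},{"tx":0.55,"ty":0.98,"tz":0.17,"turn":-0.15,"hand":0}]' --grip_force 25

```text
time_s: 2.45
tcp_pos: [0.4139, -0.2404, 0.3069]
eef_rot: [-180.0, 0.1, 179.8]
contact_force: [1.2, -1.3, -0.3]
gripper_width: 0.0877
gripper_force: 0.0
```

drive_tool --commands '[{"tx":0.12,"ty":0.28,"tz":0.04,"turn":0,"hand":0},{"tx":0.12,"ty":0.28,"tz":0.04,"turn":0,"hand":0},{"tx":0.12,"ty":0.28,"tz":0.04,"turn":0,"hand":0},{"tx":0.12,"ty":0.28,"tz":0.04,"turn":0,"hand":0},{"tx":0.12,"ty":0.28,"tz":0.04,"turn":0,"hand":0},{"tx":0.12,"ty":0.28,"tz":0.04,"turn":0,"hand":0}]'

```text
time_s: 3.05
tcp_pos: [0.4857, -0.0734, 0.3302]
eef_rot: [180.0, -0.0, 180.0]
contact_force: [-1.5, -0.3, -0.2]
gripper_width: 0.0875
gripper_force: 0.0
```

```bash
cat > w.py <<'E'
from h import *
import sys
from scipy.spatial.transform import Rotation as R
s=r.get_state();c,K=cap('wrist')
T=np.eye(4);T[:3,:3]=R.from_euler('xyz',s['eef_rot'],degrees=True).as_matrix();T[:3,3]=s['tcp_pos'];T=T@np.array(c['T_tool_cam'])
print(s['time_s'],s['tcp_pos'].round(4),s['eef_rot'].round(2),T[:3,3].round(3),T[:3,2].round(2))
cv2.imwrite(f'pics/{sys.argv[1]}.png',c['frame'][:,:,::-1])
for d in r.trace('bush_a_center','wrist'):
    m=d['pixels'];ys,xs=np.nonzero(m)
    W=np.array([ray(c,K,T,q,.08)[:2] for q in np.c_[xs,ys][::7]])
    rc=cv2.minAreaRect((W*1000).astype(np.float32));b=cv2.boxPoints(rc)
    print(round(d['score'],2),np.round(d['extent']),'ctr z.08',np.round(rc[0],1),np.round(rc[1],1),b.round(0).tolist(),c['frame'][m].mean(0).round())
E
python3 w.py w1
```

```text
3.05 [ 0.4857 -0.0734  0.3302] [ 1.8000e+02 -1.0000e-02  1.7996e+02] [ 0.411 -0.073  0.488] [ 0.28 -0.   -0.96]
0.97 [214. 180. 255. 208.] ctr z.08 [ 509.  -134.7] [45.3 32.3] [[486.0, -151.0], [517.0, -161.0], [531.0, -118.0], [501.0, -108.0]] [134. 126. 116.]
0.93 [108.   1. 160.  38.] ctr z.08 [ 301.4 -242.6] [32.4 53.6] [[284.0, -216.0], [286.0, -270.0], [319.0, -269.0], [317.0, -215.0]] [131.  29.  28.]
0.44 [282. 271. 293. 277.] ctr z.08 [626.4 -67.5] [10.2  7.2] [[622.0, -72.0], [629.0, -73.0], [631.0, -63.0], [624.0, -62.0]] [98. 54. 64.]
```

View pics/w1.png

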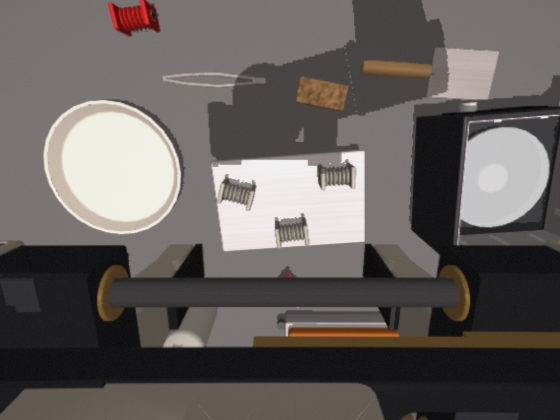

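Seen from the wrist, the three grey bushings are at (237,192), (338,175) and (292,231) on the white plate. Red is at (135,17) and pink at (288,273), both off the plate and not meant. Next I'll segment the three grey ones.

```bash
cat > seg.py <<'E'
from h import *
from scipy.spatial.transform import Rotation as R
s=r.get_state();c,K=cap('wrist')
T=np.eye(4);T[:3,:3]=R.from_euler('xyz',s['eef_rot'],degrees=True).as_matrix();T[:3,3]=s['tcp_pos'];T=T@np.array(c['T_tool_cam'])
f=c['frame'];br=f.max(2)
for u,v in [(237,192),(338,175),(292,231)]:
    best=None
    roi=np.zeros(br.shape,np.uint8);roi[v-24:v+24,u-27:u+27]=1
    m=((br<185)&(roi>0)).astype(np.uint8);m=cv2.morphologyEx(m,cv2.MORPH_CLOSE,np.ones((3,3)))
    n,l,st,ce=cv2.connectedComponentsWithStats(m)
    i=l[v,u]; i=i if i else 1+st[1:,4].argmax(); obs=(l==i)
    guess=ray(c,K,T,(u,v),.065)
    def sil(p):
        x,y,t=p;R2=np.array([[np.cos(t),-np.sin(t)],[np.sin(t),np.cos(t)]]);o=np.zeros(br.shape,np.uint8)
        def blk(xs,ys,zs):
            P=[np.r_[R2@[a,b]+[x,y],d] for a in xs for b in ys for d in zs]
            q=proj(c,K,T,P)
            cv2.fillConvexPoly(o,cv2.convexHull(np.round(q*16).astype(np.int32)),1,shift=4)
        for e in (-1,1): blk((-.015,.015),(e*.017,e*.023),(.04,.08))
        blk((-.011,.011),(-.02,.02),(.049,.071)); return o>0
    sc=lambda p:(sil(p)&obs).sum()/(sil(p)|obs).sum()
    ps=[(sc((guess[0]+dx,guess[1]+dy,t)),guess[0]+dx,guess[1]+dy,t) for dx in np.arange(-.008,.0081,.004) for dy in np.arange(-.008,.0081,.004) for t in np.radians(np.arange(-40,41,8))]
    b=max(ps)
    ps=[(sc((b[1]+dx,b[2]+dy,b[3]+dt)),b[1]+dx,b[2]+dy,b[3]+dt) for dx in np.arange(-.003,.0031,.001) for dy in np.arange(-.003,.0031,.001) for dt in np.radians(np.arange(-8,8.1,2))]
    b=max(ps);print((u,v),obs.sum(),'iou %.2f x %.4f y %.4f yaw %.1f'%(b[0],b[1],b[2],np.degrees(b[3])))
# box, turntable
for nm,q,z in [('tt',(492,178),.06),('rimA',(461,118),.13),('dish',(114,167),.024)]: print(nm,ray(c,K,T,q,z).round(3))
E
python3 seg.py; python3 - <<'E'
import cv2
cv2.imwrite('pics/w1z.png',cv2.resize(cv2.imread('pics/w1.png')[145:260,200:380],None,fx=4,fy=4))
E
```

```text
(237, 192) 1111 iou 0.63 x 0.5103 y -0.1377 yaw -16.0
(338, 175) 1242 iou 0.61 x 0.4762 y -0.0054 yaw -28.0
(292, 231) 1202 iou 0.55 x 0.5679 y -0.0616 yaw 8.0
tt [0.492 0.212 0.06 ]
rimA [0.413 0.12  0.13 ]
dish [ 0.481 -0.323  0.024]
```

View pics/w1z.png

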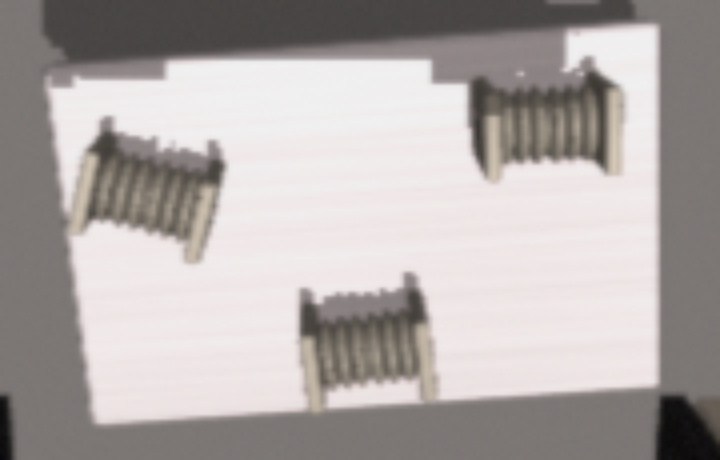

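```bash
cat > p.py <<'E'
from h import *
from scipy.spatial.transform import Rotation as R
s=r.get_state();c,K=cap('wrist')
T=np.eye(4);T[:3,:3]=R.from_euler('xyz',s['eef_rot'],degrees=True).as_matrix();T[:3,3]=s['tcp_pos'];T=T@np.array(c['T_tool_cam'])
for n,q in dict(A=[(93,150),(78,232),(212,180),(193,260)],B=[(492,105),(494,180),(612,87),(614,174)],C=[(308,335),(316,408),(422,325),(430,400)]).items():
    w=np.array([ray(c,K,T,(a/4+200-.4,b/4+145-.4),.08)[:2] for a,b in q])
    e=(w[2]+w[3]-w[0]-w[1])/2; g=(w[1]+w[3]-w[0]-w[2])/2
    print(n,w.mean(0).round(4),'len',np.hypot(*e).round(4),np.hypot(*g).round(4),'yaw',np.degrees(np.arctan2(-e[0],e[1])).round(1),np.degrees(np.arctan2(g[1],g[0])).round(1))
E
python3 p.py
```

```text
A [ 0.5113 -0.1378] len 0.0399 0.0287 yaw -14.7 -14.1
B [ 0.4885 -0.0023] len 0.0394 0.0271 yaw 5.5 4.0
C [ 0.5693 -0.0625] len 0.0397 0.0276 yaw 4.6 6.0
```

All three are confirmed as grey bushings on the plate: A (.511,-.138, yaw -14°), B (.489,-.002, yaw 5°) and C (.569,-.0625, yaw 5°). I'll start with B.

drive_tool --commands '[{"tx":0.005,"ty":0.118,"tz":-0.1,"turn":0.055,"hand":0},{"tx":0.005,"ty":0.118,"tz":-0.2,"turn":0.055,"hand":0},{"tx":0.005,"ty":0.118,"tz":-0.3,"turn":0.055,"hand":0},{"tx":0.005,"ty":0.118,"tz":-0.36,"turn":0.055,"hand":0},{"tx":0.005,"ty":0.118,"tz":-0.36,"turn":0.055,"hand":0},{"tx":0.005,"ty":0.118,"tz":-0.36,"turn":0.055,"hand":0},{"tx":0.005,"ty":0.118,"tz":-0.36,"turn":0.055,"hand":0}]'

```text
time_s: 3.95
tcp_pos: [0.489, -0.0042, 0.1151]
eef_rot: [-179.9, -0.0, -175.2]
contact_force: [-0.6, -0.8, 1.1]
gripper_width: 0.0878
gripper_force: 0.0
```

```bash
python3 w.py w2
```

```text
3.95 [ 0.489  -0.0042  0.1151] [-1.7995e+02 -3.0000e-02 -1.7523e+02] [ 0.415 -0.009  0.273] [ 0.28  0.02 -0.96]
0.95 [ 45. 213. 141. 260.] ctr z.08 [ 496.5 -125.9] [59.6 28.4] [[479.0, -154.0], [507.0, -157.0], [514.0, -98.0], [486.0, -95.0]] [102.  96.  88.]
```

View pics/w2.png

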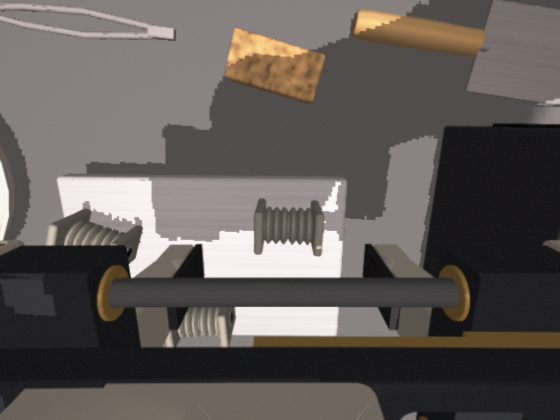

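B's plates at columns 254–323 are centred between the fingers (column 285). Descending to grip it.

drive_tool --commands '[{"tx":0,"ty":0,"tz":-0.06,"turn":0,"hand":0},{"tx":0,"ty":0,"tz":-0.108,"turn":0,"hand":0},{"tx":0,"ty":0,"tz":-0.108,"turn":0,"hand":0},{"tx":0,"ty":0,"tz":-0.108,"turn":0,"hand":1},{"tx":0,"ty":0,"tz":-0.108,"turn":0,"hand":1},{"tx":0,"ty":0,"tz":-0.108,"turn":0,"hand":1},{"tx":0,"ty":0,"tz":-0.108,"turn":0,"hand":1},{"tx":0,"ty":0,"tz":-0.108,"turn":0,"hand":1},{"tx":0,"ty":0,"tz":-0.108,"turn":0,"hand":1},{"tx":0,"ty":0,"tz":-0.108,"turn":0,"hand":1}]' --grip_force 22

```text
time_s: 5.05
tcp_pos: [0.489, -0.0033, 0.0498]
eef_rot: [-180.0, 0.0, -175.2]
contact_force: [-1.0, 0.8, 3.8]
gripper_width: 0.0395
gripper_force: 22.0
```

drive_tool --commands '[{"tx":0,"ty":0,"tz":0,"turn":0,"hand":1},{"tx":0,"ty":0,"tz":0,"turn":0,"hand":1},{"tx":0,"ty":0,"tz":0,"turn":0,"hand":1},{"tx":0,"ty":0,"tz":0,"turn":0,"hand":1},{"tx":0,"ty":0,"tz":0,"turn":0,"hand":1}]'

```text
time_s: 5.55
tcp_pos: [0.4889, -0.0034, 0.0498]
eef_rot: [-180.0, 0.0, -175.2]
contact_force: [-0.8, -0.1, 5.5]
gripper_width: 0.0399
gripper_force: 21.9
```

B is soft: it gave 6 mm at 22 N, so it goes on the turntable.

drive_tool --commands '[{"tx":0,"ty":0,"tz":0.07,"turn":0,"hand":1},{"tx":0,"ty":0,"tz":0.15,"turn":0,"hand":1},{"tx":0,"ty":0,"tz":0.22,"turn":0,"hand":1},{"tx":0.02,"ty":0.07,"tz":0.23,"turn":-0.02,"hand":1},{"tx":0.03,"ty":0.14,"tz":0.23,"turn":-0.02,"hand":1},{"tx":0.05,"ty":0.21,"tz":0.23,"turn":-0.02,"hand":1},{"tx":0.068,"ty":0.28,"tz":0.23,"turn":-0.02,"hand":1},{"tx":0.068,"ty":0.34,"tz":0.23,"turn":-0.02,"hand":1},{"tx":0.068,"ty":0.34,"tz":0.23,"turn":-0.02,"hand":1},{"tx":0.068,"ty":0.34,"tz":0.23,"turn":-0.02,"hand":1}]'

```text
time_s: 6.55
tcp_pos: [0.5288, 0.2011, 0.1866]
eef_rot: [-180.0, -0.1, -176.9]
contact_force: [-0.2, -0.8, -0.7]
gripper_width: 0.0394
gripper_force: 21.9
```

```bash
python3 w.py w3; python3 - <<'E'
import sys;sys.argv=['x']
from h import *
c,K=cap('side');T=np.array(c['world_from_camera'])
cv2.imwrite('pics/s3.png',cv2.resize(c['frame'][60:280,120:340,::-1],None,fx=2.5,fy=2.5))
a=cv2.imread('pics/w3.png');b=cv2.imread('pics/s3.png');b=cv2.resize(b,(420,420))
cv2.imwrite('pics/m3.png',cv2.resize(np.hstack([a,b]),None,fx=.8,fy=.8))
E
```

```text
6.55 [0.5288 0.2011 0.1866] [-1.7995e+02 -9.0000e-02 -1.7693e+02] [0.455 0.198 0.345] [ 0.28  0.01 -0.96]
0.72 [ 42. 307.  71. 335.] ctr z.08 [654.8  -9.3] [31.6 22.1] [[637.0, -3.0], [642.0, -24.0], [673.0, -16.0], [667.0, 5.0]] [198. 116. 137.]
```

View pics/m3.png

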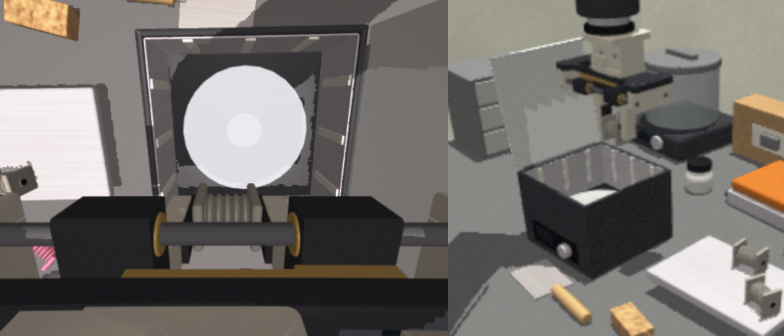

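The turntable sits well inside the box view, with its centre at wrist (306,160) and rim corners at (173,41) and (457,36). The bushing is held level.

```bash
python3 - <<'E'
from h import *
from scipy.spatial.transform import Rotation as R
s=r.get_state();c,K=cap('wrist')
T=np.eye(4);T[:3,:3]=R.from_euler('xyz',s['eef_rot'],degrees=True).as_matrix();T[:3,3]=s['tcp_pos'];T=T@np.array(c['T_tool_cam'])
for q,z in [((306,160),.06),((306,162),.06),((173,41),.13),((457,36),.13)]: print(ray(c,K,T,q,z).round(4))
print(s['tcp_pos'])
E
```

```text
[0.4906 0.2191 0.06  ]
[0.4924 0.2192 0.06  ]
[0.4134 0.1267 0.13  ]
[0.4021 0.3002 0.13  ]
[0.52909659 0.19962125 0.18728448]
```

drive_tool --commands '[{"tx":0,"ty":0,"tz":-0.06,"turn":0,"hand":1},{"tx":0,"ty":0,"tz":-0.12,"turn":0,"hand":1},{"tx":0,"ty":0,"tz":-0.17,"turn":0,"hand":1},{"tx":0,"ty":0,"tz":-0.185,"turn":0,"hand":1},{"tx":0,"ty":0,"tz":-0.19,"turn":0,"hand":1},{"tx":0,"ty":0,"tz":-0.193,"turn":0,"hand":1},{"tx":0,"ty":0,"tz":-0.193,"turn":0,"hand":1}]'

```text
time_s: 7.45
tcp_pos: [0.5302, 0.201, 0.073]
eef_rot: [179.9, 0.1, -177.0]
contact_force: [0.6, -0.4, -0.5]
gripper_width: 0.0394
gripper_force: 21.9
```

drive_tool --commands '[{"tx":0,"ty":0,"tz":-0.003,"turn":0,"hand":1},{"tx":0,"ty":0,"tz":-0.004,"turn":0,"hand":1},{"tx":0,"ty":0,"tz":-0.004,"turn":0,"hand":1},{"tx":0,"ty":0,"tz":-0.004,"turn":0,"hand":0.35},{"tx":0,"ty":0,"tz":-0.004,"turn":0,"hand":0.35},{"tx":0,"ty":0,"tz":-0.004,"turn":0,"hand":0.35},{"tx":0,"ty":0,"tz":-0.004,"turn":0,"hand":0.35}]'

```text
time_s: 8.15
tcp_pos: [0.5292, 0.2004, 0.0691]
eef_rot: [-180.0, -0.0, -177.0]
contact_force: [0.3, 0.1, -0.2]
gripper_width: 0.0565
gripper_force: 0.0
```

drive_tool --commands '[{"tx":0,"ty":0,"tz":0.06,"turn":0,"hand":0.35},{"tx":0,"ty":0,"tz":0.14,"turn":0,"hand":0.35},{"tx":0,"ty":0,"tz":0.2,"turn":0,"hand":0.35},{"tx":0.02,"ty":-0.08,"tz":0.2,"turn":0.02,"hand":0.2},{"tx":0.03,"ty":-0.16,"tz":0.2,"turn":0.02,"hand":0},{"tx":0.05,"ty":-0.24,"tz":0.2,"turn":0.02,"hand":0},{"tx":0.066,"ty":-0.32,"tz":0.2,"turn":0.02,"hand":0},{"tx":0.066,"ty":-0.4,"tz":0.14,"turn":0.02,"hand":0},{"tx":0.066,"ty":-0.438,"tz":0.08,"turn":0.02,"hand":0},{"tx":0.066,"ty":-0.438,"tz":0.06,"turn":0.02,"hand":0}]'

```text
time_s: 9.15
tcp_pos: [0.566, -0.0656, 0.1014]
eef_rot: [180.0, -0.3, -175.5]
contact_force: [0.0, 1.1, -0.5]
gripper_width: 0.0875
gripper_force: 0.0
```

drive_tool --commands '[{"tx":0,"ty":0,"tz":0,"turn":0,"hand":0},{"tx":0,"ty":0,"tz":0,"turn":0,"hand":0}]'

```text
time_s: 9.35
tcp_pos: [0.5694, -0.0622, 0.1057]
eef_rot: [-180.0, 0.0, -175.2]
contact_force: [-0.5, 0.2, 0.3]
gripper_width: 0.0874
gripper_force: 0.0
```

Right over C. Descend by 0.056 m (−0.093) and squeeze.

drive_tool --commands '[{"tx":0,"ty":0,"tz":-0.05,"turn":0,"hand":0},{"tx":0,"ty":0,"tz":-0.093,"turn":0,"hand":0},{"tx":0,"ty":0,"tz":-0.093,"turn":0,"hand":0},{"tx":0,"ty":0,"tz":-0.093,"turn":0,"hand":1},{"tx":0,"ty":0,"tz":-0.093,"turn":0,"hand":1},{"tx":0,"ty":0,"tz":-0.093,"turn":0,"hand":1},{"tx":0,"ty":0,"tz":-0.093,"turn":0,"hand":1},{"tx":0,"ty":0,"tz":-0.093,"turn":0,"hand":1},{"tx":0,"ty":0,"tz":-0.093,"turn":0,"hand":1},{"tx":0,"ty":0,"tz":-0.093,"turn":0,"hand":1}]'

```text
time_s: 10.35
tcp_pos: [0.5692, -0.0623, 0.0498]
eef_rot: [-180.0, 0.0, -175.2]
contact_force: [0.2, 0.9, 4.3]
gripper_width: 0.0454
gripper_force: 21.7
```

drive_tool --commands '[{"tx":0,"ty":0,"tz":0,"turn":0,"hand":1},{"tx":0,"ty":0,"tz":0,"turn":0,"hand":1},{"tx":0,"ty":0,"tz":0,"turn":0,"hand":1}]'

```text
time_s: 10.65
tcp_pos: [0.5692, -0.0623, 0.0498]
eef_rot: [-180.0, 0.0, -175.2]
contact_force: [-0.9, 0.7, 4.5]
gripper_width: 0.046
gripper_force: 21.7
```

C is firm (46.0 mm, about no give), so it goes in the dish.

drive_tool --commands '[{"tx":0,"ty":0,"tz":0.07,"turn":0,"hand":1},{"tx":0,"ty":-0.02,"tz":0.14,"turn":0,"hand":1},{"tx":-0.02,"ty":-0.09,"tz":0.16,"turn":0,"hand":1},{"tx":-0.04,"ty":-0.16,"tz":0.16,"turn":0,"hand":1},{"tx":-0.06,"ty":-0.23,"tz":0.16,"turn":0,"hand":1},{"tx":-0.08,"ty":-0.3,"tz":0.16,"turn":0,"hand":1},{"tx":-0.08,"ty":-0.37,"tz":0.12,"turn":0,"hand":1},{"tx":-0.08,"ty":-0.435,"tz":0.08,"turn":0,"hand":1},{"tx":-0.08,"ty":-0.435,"tz":0.03,"turn":0,"hand":1},{"tx":-0.08,"ty":-0.435,"tz":0.03,"turn":0,"hand":1}]'

```text
time_s: 11.65
tcp_pos: [0.5174, -0.3232, 0.0628]
eef_rot: [179.8, -0.4, -175.4]
contact_force: [-1.0, 0.6, -2.0]
gripper_width: 0.0456
gripper_force: 21.7
```

drive_tool --commands '[{"tx":0,"ty":0,"tz":-0.04,"turn":0,"hand":1},{"tx":0,"ty":0,"tz":-0.07,"turn":0,"hand":1},{"tx":0,"ty":0,"tz":-0.075,"turn":0,"hand":1},{"tx":0,"ty":0,"tz":-0.08,"turn":0,"hand":1},{"tx":0,"ty":0,"tz":-0.08,"turn":0,"hand":1}]'

```text
time_s: 12.15
tcp_pos: [0.5218, -0.323, 0.0206]
eef_rot: [-180.0, 0.1, -175.2]
contact_force: [-0.4, 0.4, 0.2]
gripper_width: 0.0455
gripper_force: 21.7
```

Lower the last 4–5 mm and release, opening partway.

drive_tool --commands '[{"tx":0,"ty":0,"tz":-0.004,"turn":0,"hand":1},{"tx":0,"ty":0,"tz":-0.007,"turn":0,"hand":1},{"tx":0,"ty":0,"tz":-0.007,"turn":0,"hand":1},{"tx":0,"ty":0,"tz":-0.007,"turn":0,"hand":0.3},{"tx":0,"ty":0,"tz":-0.007,"turn":0,"hand":0.3},{"tx":0,"ty":0,"tz":-0.007,"turn":0,"hand":0.3},{"tx":0,"ty":0,"tz":0.03,"turn":0,"hand":0.3},{"tx":0,"ty":0,"tz":0.1,"turn":0,"hand":0.3},{"tx":0,"ty":0,"tz":0.15,"turn":0,"hand":0.3},{"tx":0,"ty":0,"tz":0.15,"turn":0,"hand":0.3}]'

```text
time_s: 13.15
tcp_pos: [0.5236, -0.3244, 0.1144]
eef_rot: [-179.8, 0.4, -175.2]
contact_force: [0.5, -0.0, 0.1]
gripper_width: 0.0612
gripper_force: 0.0
```

drive_tool --commands '[{"tx":-0.017,"ty":0.08,"tz":0,"turn":-0.07,"hand":0.1},{"tx":-0.017,"ty":0.16,"tz":0,"turn":-0.14,"hand":0},{"tx":-0.017,"ty":0.24,"tz":0,"turn":-0.21,"hand":0},{"tx":-0.017,"ty":0.308,"tz":0,"turn":-0.21,"hand":0},{"tx":-0.017,"ty":0.308,"tz":0,"turn":-0.21,"hand":0},{"tx":-0.017,"ty":0.308,"tz":0,"turn":-0.21,"hand":0},{"tx":-0.017,"ty":0.308,"tz":0,"turn":-0.21,"hand":0}]'

```text
time_s: 13.85
tcp_pos: [0.5106, -0.1389, 0.1092]
eef_rot: [-180.0, -0.0, 165.9]
contact_force: [-0.0, 0.1, 0.0]
gripper_width: 0.0873
gripper_force: 0.0
```

Aligned over A (yaw −14°). Down 0.059 m (−0.099) and squeeze.

drive_tool --commands '[{"tx":0,"ty":0,"tz":-0.05,"turn":0,"hand":0},{"tx":0,"ty":0,"tz":-0.099,"turn":0,"hand":0},{"tx":0,"ty":0,"tz":-0.099,"turn":0,"hand":0},{"tx":0,"ty":0,"tz":-0.099,"turn":0,"hand":1},{"tx":0,"ty":0,"tz":-0.099,"turn":0,"hand":1},{"tx":0,"ty":0,"tz":-0.099,"turn":0,"hand":1},{"tx":0,"ty":0,"tz":-0.099,"turn":0,"hand":1},{"tx":0,"ty":0,"tz":-0.099,"turn":0,"hand":1},{"tx":0,"ty":0,"tz":-0.099,"turn":0,"hand":1},{"tx":0,"ty":0,"tz":-0.099,"turn":0,"hand":1}]'

```text
time_s: 14.85
tcp_pos: [0.5112, -0.1384, 0.0505]
eef_rot: [180.0, 0.1, 165.9]
contact_force: [0.2, -0.2, 3.6]
gripper_width: 0.0399
gripper_force: 22.0
```

drive_tool --commands '[{"tx":0,"ty":0,"tz":0,"turn":0,"hand":1},{"tx":0,"ty":0,"tz":0,"turn":0,"hand":1},{"tx":0,"ty":0,"tz":0,"turn":0,"hand":1}]'

```text
time_s: 15.15
tcp_pos: [0.5112, -0.1384, 0.0505]
eef_rot: [180.0, 0.0, 165.9]
contact_force: [-2.0, -0.7, 4.8]
gripper_width: 0.0396
gripper_force: 22.0
```

A is soft (39.6 mm), so it goes on the turntable beside B at (.470,.199).

drive_tool --commands '[{"tx":0,"ty":0,"tz":0.07,"turn":0,"hand":1},{"tx":0,"ty":0.03,"tz":0.15,"turn":0.05,"hand":1},{"tx":-0.02,"ty":0.1,"tz":0.22,"turn":0.1,"hand":1},{"tx":-0.03,"ty":0.18,"tz":0.23,"turn":0.15,"hand":1},{"tx":-0.05,"ty":0.26,"tz":0.23,"turn":0.19,"hand":1},{"tx":-0.068,"ty":0.34,"tz":0.23,"turn":0.19,"hand":1},{"tx":-0.068,"ty":0.42,"tz":0.23,"turn":0.19,"hand":1},{"tx":-0.068,"ty":0.5,"tz":0.23,"turn":0.19,"hand":1},{"tx":-0.068,"ty":0.562,"tz":0.23,"turn":0.19,"hand":1},{"tx":-0.068,"ty":0.562,"tz":0.23,"turn":0.19,"hand":1}]'

```text
time_s: 16.15
tcp_pos: [0.4699, 0.2029, 0.1876]
eef_rot: [180.0, 0.0, -176.8]
contact_force: [0.1, -0.4, -1.1]
gripper_width: 0.0393
gripper_force: 22.0
```

drive_tool --commands '[{"tx":0,"ty":0,"tz":0,"turn":0,"hand":1},{"tx":0,"ty":0,"tz":0,"turn":0,"hand":1}]'

```text
time_s: 16.35
tcp_pos: [0.4696, 0.1981, 0.1877]
eef_rot: [-180.0, -0.1, -177.0]
contact_force: [0.5, 0.1, -0.4]
gripper_width: 0.0393
gripper_force: 22.0
```

drive_tool --commands '[{"tx":0,"ty":0,"tz":-0.06,"turn":0,"hand":1},{"tx":0,"ty":0,"tz":-0.12,"turn":0,"hand":1},{"tx":0,"ty":0,"tz":-0.17,"turn":0,"hand":1},{"tx":0,"ty":0,"tz":-0.185,"turn":0,"hand":1},{"tx":0,"ty":0,"tz":-0.192,"turn":0,"hand":1},{"tx":0,"ty":0,"tz":-0.195,"turn":0,"hand":1},{"tx":0,"ty":0,"tz":-0.195,"turn":0,"hand":1},{"tx":0,"ty":0,"tz":-0.195,"turn":0,"hand":1}]'

```text
time_s: 17.15
tcp_pos: [0.4706, 0.1992, 0.0723]
eef_rot: [179.9, 0.1, -177.0]
contact_force: [0.4, 0.1, -0.9]
gripper_width: 0.0396
gripper_force: 22.0
```

drive_tool --commands '[{"tx":0,"ty":0,"tz":0,"turn":0,"hand":0.35},{"tx":0,"ty":0,"tz":0,"turn":0,"hand":0.35},{"tx":0,"ty":0,"tz":0,"turn":0,"hand":0.35},{"tx":0,"ty":0,"tz":0,"turn":0,"hand":0.35},{"tx":0,"ty":0,"tz":0.07,"turn":0,"hand":0.35},{"tx":0,"ty":0,"tz":0.15,"turn":0,"hand":0.35},{"tx":0,"ty":0,"tz":0.23,"turn":0,"hand":0.35},{"tx":0,"ty":-0.08,"tz":0.31,"turn":0,"hand":0.35},{"tx":0,"ty":-0.16,"tz":0.37,"turn":0,"hand":0.35},{"tx":0,"ty":-0.16,"tz":0.37,"turn":0,"hand":0.35}]'

```text
time_s: 18.15
tcp_pos: [0.4703, 0.1012, 0.2963]
eef_rot: [179.9, 0.2, -177.0]
contact_force: [1.0, -0.4, -0.7]
gripper_width: 0.0572
gripper_force: 0.0
```

```bash
python3 w.py w4; python3 - <<'E'
from h import *
print(r.get_state()['tcp_pos'])
c,K=cap('top');T=np.array(c['world_from_camera']);f=c['frame'][:,:,::-1]
c2,_=cap('side');g=c2['frame'][:,:,::-1]
w=cv2.imread('pics/w4.png')
o=np.hstack([cv2.resize(w,(400,300)),cv2.resize(f[130:280,80:280],(400,300))]);p=np.hstack([cv2.resize(g[75:255,120:360],(400,300)),cv2.resize(f[170:275,310:450],(400,300))])
cv2.imwrite('pics/m4.png',np.vstack([o,p]))
Ts=np.array(c2['world_from_camera'])
# predicted flap edge corners in the side view for angles
b=np.array([.491,.219]);y=np.radians(3);X=np.array([np.cos(y),np.sin(y)]);Y=np.array([-np.sin(y),np.cos(y)])
Ks=np.array([[c2['fx'],0,c2['cx']],[0,c2['fy'],c2['cy']],[0,0,1.]])
for a in (1.55,1.65,1.75,1.85,1.95):
    P=[np.r_[b+X*e+Y*(.09-.182*np.cos(a)),.13+.182*np.sin(a)] for e in(-.089,.089)]
    print(a,proj(c2,Ks,Ts,P).round(0).tolist(),proj(c,K,T,P).round(0).tolist(),np.round(P,3).tolist())
E
```

```text
18.15 [0.4703 0.1012 0.2963] [ 179.92    0.21 -177.  ] [0.396 0.098 0.454] [ 0.28  0.02 -0.96]
0.95 [340. 175. 387. 200.] ctr z.08 [473.  201.6] [36.2 55.2] [[453.0, 228.0], [457.0, 173.0], [493.0, 175.0], [489.0, 230.0]] [126. 119. 111.]
0.72 [ 0.  2. 16. 23.] ctr z.08 [ 305.8 -189.6] [16.7 16.4] [[296.0, -196.0], [312.0, -199.0], [316.0, -183.0], [300.0, -180.0]] [79. 27. 26.]
0.42 [303. 118. 559. 277.] ctr z.08 [482.8 285.4] [202.  321.7] [[366.0, 435.0], [399.0, 115.0], [600.0, 136.0], [567.0, 456.0]] [117. 114. 115.]
[0.47084187 0.10115388 0.29639346]
1.55 [[154.0, 100.0], [216.0, 86.0]] [[121.0, 251.0], [120.0, 168.0]] [[0.398, 0.3, 0.312], [0.575, 0.31, 0.312]]
1.65 [[150.0, 98.0], [211.0, 85.0]] [[112.0, 251.0], [112.0, 168.0]] [[0.397, 0.319, 0.311], [0.574, 0.328, 0.311]]
1.75 [[146.0, 98.0], [207.0, 85.0]] [[104.0, 252.0], [105.0, 169.0]] [[0.396, 0.337, 0.309], [0.573, 0.346, 0.309]]
1.85 [[142.0, 98.0], [203.0, 85.0]] [[97.0, 252.0], [97.0, 169.0]] [[0.395, 0.354, 0.305], [0.573, 0.364, 0.305]]
1.95 [[139.0, 100.0], [200.0, 86.0]] [[91.0, 252.0], [91.0, 170.0]] [[0.394, 0.371, 0.299], [0.572, 0.381, 0.299]]
```

View pics/m4.png

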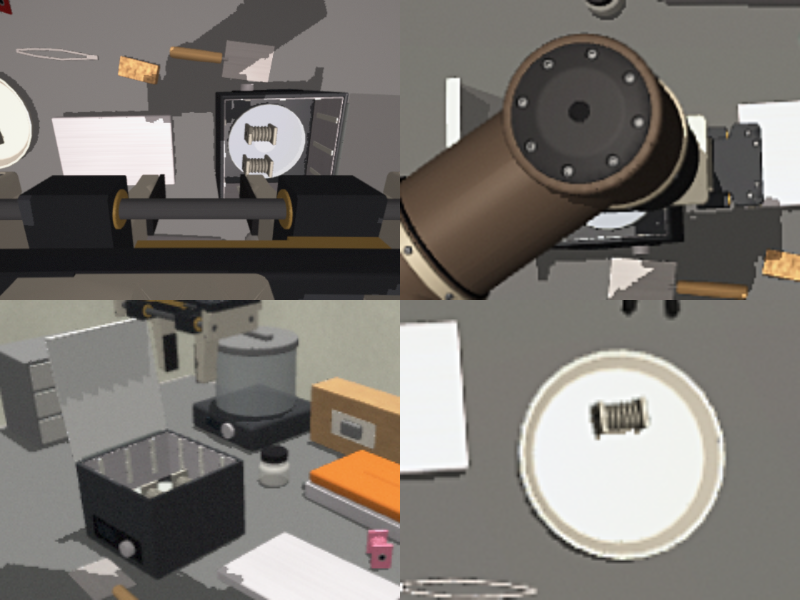

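Placements look good: both soft ones are on the turntable, the firm one is in the dish, and the flap is at about 1.73 rad. Next I'll take the shut fingers over the flap to its outer side.

drive_tool --commands '[{"tx":0,"ty":0,"tz":0.08,"turn":0,"hand":0.6},{"tx":0,"ty":0,"tz":0.15,"turn":0,"hand":1},{"tx":0.01,"ty":0.05,"tz":0.19,"turn":0,"hand":1},{"tx":0.02,"ty":0.13,"tz":0.19,"turn":0,"hand":1},{"tx":0.027,"ty":0.21,"tz":0.19,"turn":0,"hand":1},{"tx":0.027,"ty":0.29,"tz":0.19,"turn":0,"hand":1},{"tx":0.027,"ty":0.37,"tz":0.19,"turn":0,"hand":1},{"tx":0.027,"ty":0.45,"tz":0.19,"turn":0,"hand":1},{"tx":0.027,"ty":0.53,"tz":0.19,"turn":0,"hand":1},{"tx":0.027,"ty":0.565,"tz":0.19,"turn":0,"hand":1}]'

```text
time_s: 19.35
tcp_pos: [0.4847, 0.4465, 0.4032]
eef_rot: [-179.8, -0.2, -176.8]
contact_force: [0.4, -0.6, 0.0]
gripper_width: 0.0006
gripper_force: 0.0
```

drive_tool --commands '[{"tx":0,"ty":0,"tz":0,"turn":0,"hand":1},{"tx":0,"ty":0,"tz":0,"turn":0,"hand":1},{"tx":0,"ty":0,"tz":0,"turn":0,"hand":1},{"tx":0,"ty":0,"tz":0,"turn":0,"hand":1}]'

```text
time_s: 19.75
tcp_pos: [0.4863, 0.441, 0.4075]
eef_rot: [180.0, 0.0, -177.0]
contact_force: [-0.7, 0.0, -0.4]
gripper_width: 0.0002
gripper_force: 0.0
```

drive_tool --commands '[{"tx":0,"ty":0,"tz":-0.08,"turn":0,"hand":1},{"tx":0,"ty":0,"tz":-0.16,"turn":0,"hand":1},{"tx":0,"ty":0,"tz":-0.22,"turn":0,"hand":1},{"tx":0,"ty":0,"tz":-0.22,"turn":0,"hand":1},{"tx":0,"ty":-0.05,"tz":-0.22,"turn":0,"hand":1},{"tx":0,"ty":-0.09,"tz":-0.22,"turn":0,"hand":1},{"tx":0,"ty":-0.12,"tz":-0.22,"turn":0,"hand":1},{"tx":0,"ty":-0.14,"tz":-0.22,"turn":0,"hand":1},{"tx":0,"ty":-0.16,"tz":-0.22,"turn":0,"hand":1},{"tx":0,"ty":-0.17,"tz":-0.22,"turn":0,"hand":1}]'

```text
time_s: 20.75
tcp_pos: [0.4867, 0.3394, 0.2763]
eef_rot: [179.9, 0.1, -177.0]
contact_force: [0.1, 2.8, 1.9]
gripper_width: 0.0002
gripper_force: 1.1
```

Contact at 2.8 N in +y. Now I follow the flap's arc at about 1 rad/s.

drive_tool --commands '[{"tx":0,"ty":-0.033,"tz":0.007,"turn":0,"hand":1},{"tx":0,"ty":-0.058,"tz":0.004,"turn":0,"hand":1},{"tx":0,"ty":-0.082,"tz":-0.002,"turn":0,"hand":1},{"tx":0,"ty":-0.106,"tz":-0.01,"turn":0,"hand":1},{"tx":0,"ty":-0.128,"tz":-0.02,"turn":0,"hand":1},{"tx":0,"ty":-0.15,"tz":-0.032,"turn":0,"hand":1},{"tx":0,"ty":-0.17,"tz":-0.047,"turn":0,"hand":1},{"tx":0,"ty":-0.189,"tz":-0.063,"turn":0,"hand":1},{"tx":0,"ty":-0.206,"tz":-0.082,"turn":0,"hand":1},{"tx":0,"ty":-0.221,"tz":-0.101,"turn":0,"hand":1}]'

```text
time_s: 21.75
tcp_pos: [0.486, 0.2061, 0.2133]
eef_rot: [-180.0, -0.0, -177.0]
contact_force: [1.9, 1.0, 1.4]
gripper_width: 0.0004
gripper_force: 0.5
```

drive_tool --commands '[{"tx":0,"ty":-0.013,"tz":-0.022,"turn":0,"hand":1},{"tx":0,"ty":-0.024,"tz":-0.044,"turn":0,"hand":1},{"tx":0,"ty":-0.032,"tz":-0.065,"turn":0,"hand":1},{"tx":0,"ty":-0.038,"tz":-0.085,"turn":0,"hand":1},{"tx":0,"ty":-0.042,"tz":-0.103,"turn":0,"hand":1},{"tx":0,"ty":-0.043,"tz":-0.118,"turn":0,"hand":1},{"tx":0,"ty":-0.043,"tz":-0.128,"turn":0,"hand":1},{"tx":0,"ty":-0.043,"tz":-0.134,"turn":0,"hand":1},{"tx":0,"ty":-0.043,"tz":-0.137,"turn":0,"hand":1},{"tx":0,"ty":-0.043,"tz":-0.138,"turn":0,"hand":1}]'

```text
time_s: 22.75
tcp_pos: [0.486, 0.1813, 0.1336]
eef_rot: [-180.0, 0.0, -177.0]
contact_force: [-10.6, -2.2, 24.0]
gripper_width: 0.0003
gripper_force: 11.7
```

24 N of upward reaction at z=.1336 means the flap is down on the rim. Retracting, then checking.

drive_tool --commands '[{"tx":0,"ty":0,"tz":0.03,"turn":0,"hand":1},{"tx":0,"ty":0,"tz":0.09,"turn":0,"hand":1},{"tx":0,"ty":-0.05,"tz":0.16,"turn":0,"hand":1},{"tx":0,"ty":-0.13,"tz":0.22,"turn":0,"hand":1},{"tx":0,"ty":-0.21,"tz":0.24,"turn":0,"hand":1},{"tx":0,"ty":-0.29,"tz":0.24,"turn":0,"hand":1},{"tx":0,"ty":-0.37,"tz":0.24,"turn":0,"hand":1},{"tx":0,"ty":-0.4,"tz":0.24,"turn":0,"hand":1},{"tx":0,"ty":-0.4,"tz":0.24,"turn":0,"hand":1},{"tx":0,"ty":-0.4,"tz":0.24,"turn":0,"hand":1}]'

```text
time_s: 23.75
tcp_pos: [0.4862, -0.0589, 0.2758]
eef_rot: [180.0, 0.0, -177.1]
contact_force: [-0.6, -0.6, 0.4]
gripper_width: 0.0007
gripper_force: 0.0
```

```bash
python3 - <<'E'
from h import *
c,K=cap('top');f=c['frame'][:,:,::-1];c2,_=cap('side');g=c2['frame'][:,:,::-1]
cv2.imwrite('pics/m5.png',np.hstack([cv2.resize(g[75:375,120:480],(400,333)),cv2.resize(f[90:290,90:430],(400,333))]))
E
```

```text
(no output)
```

View pics/m5.png

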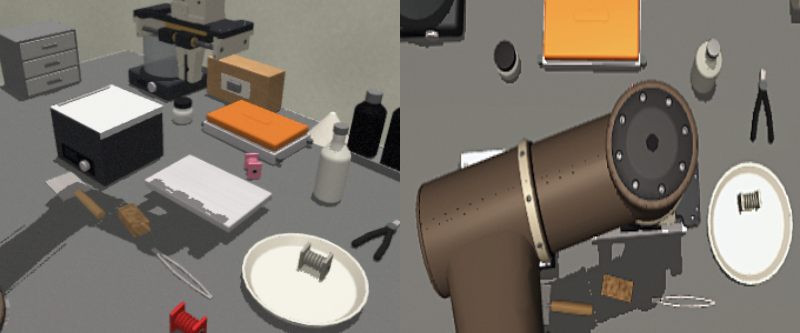

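The flap lies flat on the rim, the firm bushing is in the dish, and the bystanders haven't moved. Handing in.

```bash
python3 -c "
from plant import r
print(r.close_job())"
```

```text
the job is handed in; nothing more can be done
None
```

The job is handed in after about 24 s on the robot's clock: two soft bushings are on the turntable, the firm one is in the dish and the flap is shut; no verdict came back.

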